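Open the squeeze-and-turn cap of the filter canister

TASK

Open the filter canister so that its filter can be changed: squeeze the two ears of its cap together and, keeping them squeezed, turn the cap anticlockwise (seen from above) until it comes gently against its stop, then lift it straight off. Set it down, without dropping it, right way up and flat on the floor of the empty metal tray. Do not force the cap or crush its ears, and leave the tape roll near the tray and the jar and relay near the canister where they are.

Things in the scene. Friction and masses are not known exactly. Their poses are not given: they have to be found in the camera images.
- housing: Filter canister: aluminium cup, 92 mm across, fixed to the bench on a 112 mm square dark steel foot, hose spigot 20 mm thick along its own +x at height 28 mm. Origin: centre of its underside, z up the cup's axis. The rim round the cap is 80 mm wide inside, 92 outside, 77 mm high, with two notches at its own +y and -y in which the cap's ears lock.
- cap: Black plastic cap, 74 mm disc with two grey ears on top, 0.08 to 0.17 kg, seated in the canister with its axes along the canister's. Origin: centre of its underside, 51 mm above the bench while seated. It must rise 30 mm to clear the rim. Its flat underside is 61 mm wide; two lugs there make it 73 mm along its x. Over 25 N between cap and canister damages it.
- cap_grip (a point): On the cap's axis, midway between the ears, at gripping height: 50 mm above the cap's underside, 10 mm below the ears' tops. Grip by closing along the cap's y, fingertips at least 80 mm above the bench to clear the rim. 15 to 25 N on the ears is a good grip; over 45 N crushes an ear. The seated cap yields up to 1.5 mm sideways.
- tab_a: Ear on the cap's +y side, 20 mm wide (x), 8 mm thick, 19 to 60 mm above the cap's underside, flat ribbed outer face 24 mm from the axis. Slides 6 mm towards the axis against a spring (4 N at first, 9 N fully in). A tooth at its foot, 14 mm wide and 43.5 mm from the axis, locks in the rim's notch until the ear is fully in. Origin: the cap's when the ear is free.
- tab_b: The same ear on the cap's -y side. Free, the ears measure 48 mm over both outer faces; fully squeezed, 36 mm. Both must stay fully in while the cap turns; it then turns almost freely up to the stop. Origin: the cap's when the ear is free, moving up to 6 mm towards the cap's +y.
- mouth (a point): Centre of the canister's mouth, 65 mm above the bench; axes as the canister's. Hidden inside is a bayonet: from the locked position the cap turns anticlockwise 35 to 82 degrees (different each time, unseen) to a hard stop; 0.2 N m of extra moment shows the stop, 0.7 is too much. It lifts off only at the stop or up to 4 degrees before it; elsewhere its lugs catch after 2 mm of lift.
- tray: Empty square steel tray, 150 x 150 mm, walls 16 mm high and 4 mm thick, floor 4 mm thick, fixed to the bench. Origin at the centre of its underside.
- tape_blue: Bystander: loose roll of blue tape beyond the tray (another stands at the back), 61 mm across, 19 mm high. Origin under its centre.
- jar: Bystander: loose green-lidded jar, beyond and left of the canister (others stand at the back), 53 mm across, 42 mm high. Origin under its centre.
- relay: Bystander: small blue relay, on the robot's side of the canister, 12 x 28 x 15 mm. Origin under its centre.

How it is judged:
By the outcome, as a careful person would: the job done as asked, in the order asked, and still so for the second after the job is handed in, with the robot touching nothing.
It also fails if it takes over 72 s, if anything falls off the work surface, if the arm or the gripper's body presses on something with over 40 N, if the wrist force passes 120 N, or if a joint passes its speed limit or range.

ROBOT

A 6-joint arm with a two-finger parallel gripper is mounted at the origin on a cart in front of the work surface, level with it; the furniture and walls round the work are solid. World frame = base frame: x ahead of the robot, y to its left, z up, the work surface at z = 0. Lengths are in m, angles in rad, forces in N, time in s.
With the tool pointing down it reaches from about 0.325 to 0.925 m from the base axis. Payload 3.1 kg.
Tool frame: the origin (TCP) lies on the centre line of the jaws, within the pads' length; the fingertips stand 11 mm ahead of it and the grasp point (between the pads) lies 8 mm behind it; z points along the fingers, x is the direction in which the jaws open and shut, and the axes are right-handed (so a half turn about z gives the same grasp; the last joint's range is limited). The gripper opens to 85 mm and grips with 20 to 120 N. Pads are 22 mm wide; open, the fingers measure 114 mm over their backs; the gripper's body (76 mm by 85 mm) begins 54 mm behind the grasp point. The pads swing forward as they close: fully open they stand 13 mm farther back than shut.
Start: joints at [0.995, 0.217, 1.613, -0, 1.311, -0.112], TCP at [0.28, 0.559, 0.242] pointing down, gripper open.
Joint ranges: [-2.75, 2.75], [-0.78, 2.1], [0.31, 2.55], [-1.13, 4.27], [0.13, 2.63], [-2.58, 2.58]. Speed limits (rad/s): [2.79, 2.79, 3.14, 3.14, 3.14, 3.14].

INTERFACE

Orientations are given as a unit quaternion [x, y, z, w].
In Python, from bench import bot, read_camera, job, recognise, place_of gives the robot as it stands.
- The arm moves only by the tool play_rows, never from a script. Its arguments are lists of equal length, an entry for each row: "xyz": the shift along the tool's x, y, z in units of 40 mm (1.0 is 40 mm), a list of three; "yaw": the turn about the tool's z in degrees. In form: {"xyz": [[tx, ty, tz], ...], "yaw": [yaw, ...]}. A call has 1 to 8 rows; each row shifts and turns the commanded pose from where the row before left it, along the tool's axes as they then stand; what a row does not reach is not made up. A row lasts 1/12 s, in which the tool goes at most 41.7 mm and 7.16 degrees, less where a joint would pass 70% of its speed; a pose out of reach is approached as far as the arm can. A call is refused whole if a number of a shift passes 1 or a number of a turn 7.16, either way. A call with a gripper value outside its range is refused whole. "hand" is the opening, from 0 (shut) to 1 (fully open), set as the call begins (left out, the last holds). The fingers move at their own pace and stop on an object; the grip force is fixed at half the most. Time passes only in rows, so rows that do not move let the fingers close. It gives the time, the measured TCP pose, the force and the opening at its end, in the units of the state.
- bot.sense(): the state, without advancing time (a new reading comes with each control period).
- read_camera(name): name is "scene" or "top" or "wrist"; returns a dict with "image" (400x640x3 uint8, red, green, blue), "range_z" (400x640 float32, m along the optical axis (not along the pixel's ray), 0 where there is no reading), "mtx" (3x3 intrinsics, pixels), "R" (3x3) and "t" (3): a world point X has camera coordinates R X + t. Camera axes: x right, y down, z forward; pixel columns grow to the right and rows downward; lengths in m; the calibration is good to about 2 mm. A picture is of the moment at which its call begins.
- job.close_job(): hands the job in, once; it reports no verdict.
Trained networks look in a picture, given as the dict that the camera call returned (one of the last four; its "shot" number tells which), for a name from the list of things; names that differ only in an ending like _2 or _b are one class to them, and where a whole thing is asked for, a point or a joint stands for the part that bears it (a point fixed in the world has none). Each returns a list of dicts, best first, with "score" (0 to 1); they miss things now and then, are a little off and sometimes report something else, mostly with a low value. They report only what shows in the picture. A call takes as long as a camera call.
- recognise(name, picture): "pixel" ([column, row] in pixels, amid what is visible of it).
- place_of(name, picture): "pixel" ([column, row] in pixels: a listed point, or the origin of a listed thing).
The state is a dict: "time": time; "joint_positions": joint angles; "dq": joint speeds; "effort": joint torques, N m; "tool_pos": TCP position; "tcp_rot": TCP orientation; "contact_force": force on the tool from outside, world axes, zero at the start; "ft_torque": the same for the moment, N m; "gripper_width": opening from 0.0 (shut) to 1.0 (fully open).
Only numpy, scipy, OpenCV 4.12 (cv2) and the standard library are available. Lean on these libraries where they do the work, as an engineer would, in place of code of your own. Each camera call takes 0.05 s, during which the arm holds its last target.

## Working session

There is one attempt and no reset: what is moved stays moved. The work goes in short steps, Python scripts to look and compute and a tool call to move; the robot and the scene stay as the last step left them, time stands still between calls to the robot, and variables do not carry over. Pictures are saved under pics/ and viewed, and the job is handed in when it is done.

Besides the shell and the picture viewer there is one more tool, called after "Emit:" by a JSON object that holds its "op" and its "data". play_rows: Moves the arm, as the interface text tells. Its arguments: {"type":"object","properties":{"xyz":{"type":"array"},"yaw":{"type":"array"},"hand":{"type":"number"}},"required":["xyz","yaw"]}

```bash
mkdir -p pics; ls; python3 - <<'E'
from bench import bot, read_camera, job, recognise, place_of
import cv2
s=bot.sense(); print(s)
for n in ["scene","top"]:
    p=read_camera(n); cv2.imwrite(f"pics/{n}0.png",p["image"][:,:,::-1])
    print(n,p["mtx"].tolist(),p["R"].tolist(),p["t"].tolist(),p.get("shot"))
    for t in ["housing","cap","cap_grip","mouth","tab_a","tab_b","tray","tape_blue","jar","relay"]:
        print(t,[(r["pixel"],r["score"]) for r in place_of(t,p)][:3])
E
```

```text
pics
{'time': 0.0, 'joint_positions': array([ 9.94841172e-01,  2.17770284e-01,  1.61495020e+00,  8.57592952e-06,
        1.31127475e+00, -1.12208600e-01]), 'dq': array([-0.00081798,  0.0002969 , -0.0008702 ,  0.00079295, -0.00015936,
        0.00078691]), 'effort': array([-1.60316040e-05, -3.96828818e+01, -3.03855693e+01,  1.93505048e-05,
        9.20854742e-03,  1.30900227e-05]), 'tool_pos': array([0.27911282, 0.55832999, 0.24094983]), 'tcp_rot': array([ 8.50676784e-01,  5.25687708e-01, -1.08796514e-03,  5.09361306e-04]), 'contact_force': array([ 0.33697728, -0.33275218,  0.26362684]), 'ft_torque': array([-0.02010383,  0.00139521,  0.02465165]), 'gripper_width': 0.9961783461525817}
scene [[476.7152121362344, 0.0, 321.3980133262301], [0.0, 476.7152121362344, 197.3024255172975], [0.0, 0.0, 1.0]] [[0.7224132491721589, -0.6912698524576728, -0.01628153873781845], [-0.4154832352226375, -0.4151392890661788, -0.8093411221002909], [0.552714011645674, 0.591443456094304, -0.5871131573843077]] [-0.3033176078001653, 0.33341446039196254, 0.962244635775073] 1
housing [([268.1, 175.4], 0.67)]
cap [
[... 452 characters left out ...]
52507289127], [0.0, 0.0, 1.0]] [[-0.09112293682641771, -0.9958288164932936, 0.004645279937217568], [-0.9743061657749899, 0.08818677024651712, -0.20724523851303825], [0.2059711283577551, -0.023410719661181367, -0.9782779934599259]] [0.13328141161376955, 0.5154794991846751, 1.2558423612295464] 2
housing [([398.0, 199.7], 0.72), ([223.5, 198.9], 0.61)]
cap [([224.1, 198.6], 0.78)]
cap_grip [([221.3, 193.2], 0.96)]
mouth [([224.9, 190.4], 0.72), ([226.4, 201.6], 0.45)]
tab_a [([223.8, 197.9], 0.5), ([224.5, 197.2], 0.4)]
tab_b [([223.8, 197.9], 0.5), ([224.5, 197.2], 0.4)]
tray [([400.4, 200.9], 0.64)]
tape_blue [([341.7, 157.5], 0.71)]
jar [([200.5, 173.1], 0.54)]
relay [([250.3, 262.4], 0.43)]
```

View pics/scene0.png

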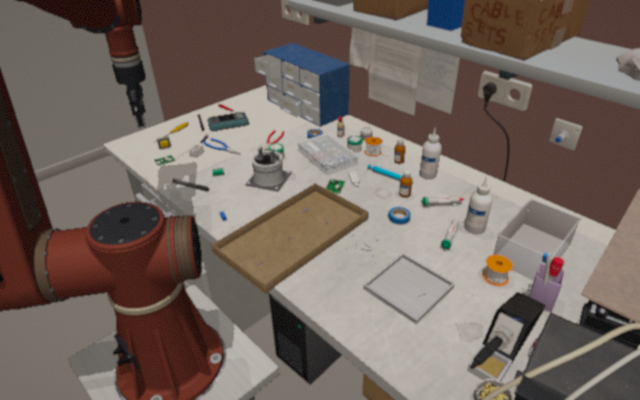

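View pics/top0.png

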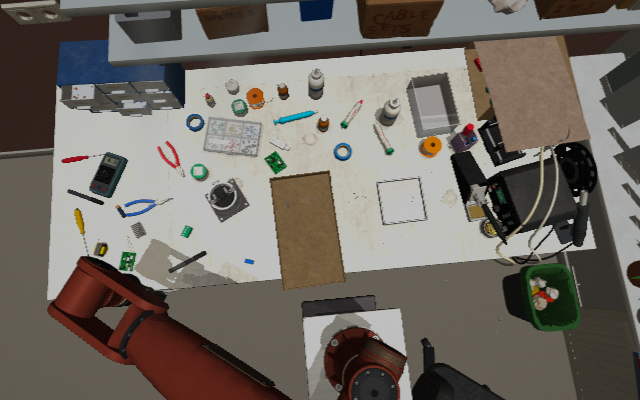

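The top view shows the canister at about (226,198), the jar at (200,172), the relay at (250,261), the tray at (402,201) and the tape at (343,152). Next I'll turn these into positions.

```bash
cat > h.py <<'E'
from bench import bot, read_camera, job, recognise, place_of
import cv2, numpy as np
from scipy.spatial.transform import Rotation as Rn
def ray(p,px,z):
    R,t,K=[np.asarray(p[k]) for k in("R","t","mtx")]
    d=R.T@np.linalg.inv(K)@np.array([px[0],px[1],1.]); c=-R.T@t
    return c+d*(z-c[2])/d[2]
def cloud(p):
    R,t,K=[np.asarray(p[k]) for k in("R","t","mtx")]
    v,u=np.mgrid[0:400,0:640]; Z=p["range_z"]
    X=np.stack([(u-K[0,2])/K[0,0]*Z,(v-K[1,2])/K[1,1]*Z,Z],-1)
    W=(X-t)@R; W[Z==0]=np.nan; return W
def proj(p,X):
    R,t,K=[np.asarray(p[k]) for k in("R","t","mtx")]
    c=R@X+t; q=K@c; return q[:2]/q[2]
E
python3 - <<'E'
from h import *
for n in ["top","scene"]:
    p=read_camera(n)
    for t,z in [("housing",0),("cap",.051),("cap_grip",.101),("mouth",.065),("tray",0),("tape_blue",0),("jar",0),("relay",0)]:
        for r in place_of(t,p)[:2]: print(n,t,ray(p,r["pixel"],z).round(4),r["score"])
    W=cloud(p); 
    m=(abs(W[...,0]-.58)<.15)&(abs(W[...,1]-.3)<.15)
    h=W[...,2]
    if n=="top":
        c=ray(p,[224,197],.08); print(c)
        m=(np.hypot(W[...,0]-c[0],W[...,1]-c[1])<.07)&(h>.06)
        print(W[m].round(3)[:150:3].tolist()); 
        cr=p["image"][150:280,170:300]; cv2.imwrite("pics/c0.png",cv2.resize(cr[:,:,::-1],None,fx=4.5,fy=4.5,interpolation=cv2.INTER_CUBIC))
    else:
        cr=p["image"][130:240,200:330]; cv2.imwrite("pics/c1.png",cv2.resize(cr[:,:,::-1],None,fx=5,fy=5,interpolation=cv2.INTER_CUBIC))
E
```

```text
top housing [0.561  0.3793 0.    ] 0.91
top cap [0.5559 0.3788 0.051 ] 0.98
top cap_grip [0.5639 0.3737 0.101 ] 0.79
top mouth [0.5661 0.3688 0.065 ] 0.9
top tray [ 0.5021 -0.2012  0.    ] 0.68
top tape_blue [ 0.6889 -0.0261  0.    ] 0.58
top jar [0.6603 0.4713 0.    ] 0.69
top jar [ 0.5039 -0.1976  0.    ] 0.2
top relay [0.3537 0.3186 0.    ] 0.6
[0.55091457 0.37407367 0.08      ]
[[0.602, 0.391, 0.081], [0.601, 0.381, 0.08], [0.6, 0.371, 0.082], [0.6, 0.398, 0.078], [0.599, 0.388, 0.081], [0.598, 0.378, 0.081], [0.599, 0.37, 0.075], [0.597, 0.36, 0.076], [0.598, 0.403, 0.074], [0.597, 0.393, 0.074], [0.599, 0.385, 0.064], [0.597, 0.375, 0.068], [0.594, 0.363, 0.078], [0.593, 0.353, 0.077], [0.594, 0.402, 0.076], [0.596, 0.395, 0.066], [0.595, 0.384, 0.069], [0.593, 0.374, 0.07], [0.594, 0.366, 0.063], [0.589, 0.353, 0.078], [0.592, 0.409, 0.075], [0.593, 0.398, 0.065], [0.591, 0.387, 0.072], [0.589, 0.377, 0.073], [0.59, 0.369, 0.066], [0.591, 0.36, 0.061], [0.585, 0.347, 0.078], [0.588, 0.409, 0.077], [0.59, 0.401, 0.066], [0.589, 0.392, 0.067], [0.586, 0.381, 0.073], [0.586, 0.371, 0.072], [0.585, 0.361, 0.073], [0.583, 0.351, 0.075], [0.584, 0.417, 0.081], [0.587, 0.411, 0.069], [0.584, 0.399, 0.076], [0.584, 0.391, 0.072], [0.583, 0.381, 0.071], [0.573, 0.364, 0.109], [0.581, 0.361, 0.072], [0.579, 0.351, 0.077], [0.581, 0.343, 0.067], [0.582, 0.412, 0.076], [0.583, 0.405, 0.068], [0.582, 0.395, 0.069], [0.58, 0.384, 0.072], [0.569, 0.366, 0.113], [0.578, 0.365, 0.072], [0.575, 0.353, 0.084]]
scene housing [0.5647 0.3933 0.    ] 0.88
scene cap [0.5616 0.3961 0.051 ] 0.64
scene cap_grip [0.5617 0.3865 0.101 ] 0.73
scene mouth [0.5628 0.3893 0.065 ] 0.59
scene tray [ 0.4936 -0.2087 -0.    ] 0.92
scene tape_blue [ 0.6883 -0.0284  0.    ] 0.68
scene jar [0.6631 0.497  0.    ] 0.58
scene relay [ 0.34    0.3074 -0.    ] 0.63
```

View pics/c0.png

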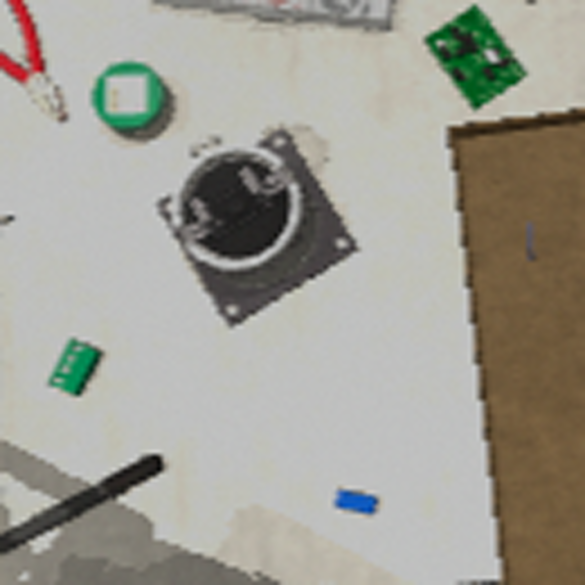

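View pics/c1.png

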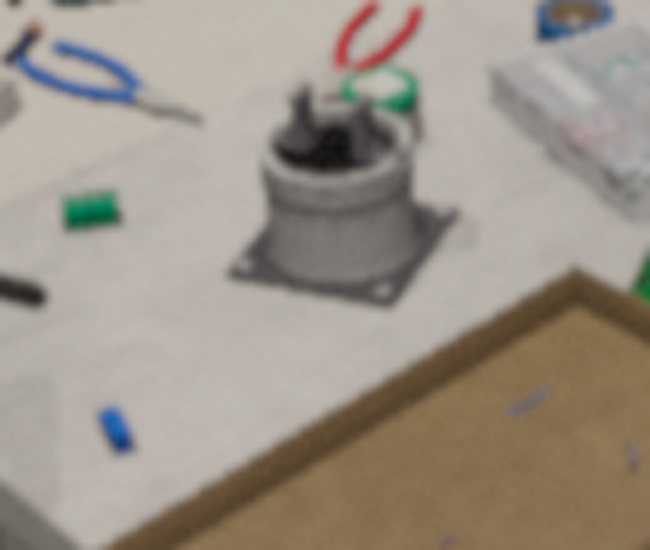

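Emit:
{"op": "play_rows", "data": {"xyz": [[-0.09, 0.6, 0], [-0.09, 0.9, 0], [-0.09, 0.95, 0], [-0.09, 0.95, 0], [-0.09, 0.95, 0], [-0.09, 0.95, 0], [-0.09, 0.95, 0], [-0.09, 0.95, 0]], "yaw": [0, 0, 0, 0, 0, 0, 0, 0]}}

```text
time: 2.67
tool_pos: [0.5257, 0.4032, 0.2424]
tcp_rot: [0.851, 0.526, 0.0, -0.0]
contact_force: [0.6, 1.2, 0.0]
gripper_width: 0.997
```

Emit:
{"op": "play_rows", "data": {"xyz": [[-0.03, 0.75, 0], [0, 0.3, 0], [0, 0, 0], [0, 0, 0], [0, 0, 0], [0, 0, 0], [0, 0, 0], [0, 0, 0]], "yaw": [0, 0, 7, 7, 7, 7, 7, 7]}}

```text
time: 3.33
tool_pos: [0.5606, 0.3851, 0.2422]
tcp_rot: [0.983, 0.183, -0.0, -0.0]
contact_force: [0.8, 0.3, 0.7]
gripper_width: 0.997
```

Emit:
{"op": "play_rows", "data": {"xyz": [[0, 0, 0], [0, 0, 0], [0, 0, 0], [0, 0, 0], [0, 0, 0], [0, 0, 0], [0, 0, 0], [0, 0, 0]], "yaw": [7, 7, 7, 7, 7, 7, 7, 7]}}

```text
time: 4.0
tool_pos: [0.5605, 0.3852, 0.2422]
tcp_rot: [0.954, -0.3, -0.0, 0.0]
contact_force: [0.2, 0.2, -0.0]
gripper_width: 0.997
```

Emit:
{"op": "play_rows", "data": {"xyz": [[0, 0, 0], [0, 0, 0], [0, 0, 0], [0, 0, 0], [0, 0, 0], [0, 0, 0]], "yaw": [7, 7, 7, 7, 0, 0]}}

```text
time: 4.5
tool_pos: [0.5608, 0.385, 0.2422]
tcp_rot: [0.856, -0.518, -0.0, 0.0]
contact_force: [0.6, -0.0, -0.2]
gripper_width: 1.0
```

```bash
cat >> h.py <<'E'
def yawof(s):
    M=Rn.from_quat(s["tcp_rot"]).as_matrix(); return np.degrees(np.arctan2(M[1,0],M[0,0])),M
def brief():
    s=bot.sense(); y,M=yawof(s)
    print("t",round(s["time"],2),"pos",s["tool_pos"].round(4),"yaw",round(y,2),"zax",M[:,2].round(4),"q6",round(s["joint_positions"][5],3),"F",s["contact_force"].round(2),"T",s["ft_torque"].round(3),"w",round(s["gripper_width"],4)); return s
def totool(s,d):
    y,M=yawof(s); r=M.T@np.asarray(d)/.04; print("tool units",r.round(3)); return r
E
python3 - <<'E'
from h import *
brief()
p=read_camera("wrist"); cv2.imwrite("pics/w0.png",p["image"][:,:,::-1])
print(p["R"],p["t"],p["mtx"])
for t,z in [("housing",0),("cap",.051),("cap_grip",.101),("mouth",.065),("tab_a",.051)]:
    for r in place_of(t,p)[:2]: print(t,r["pixel"],ray(p,r["pixel"],z).round(4),r["score"])
E
```

```text
t 4.5 pos [0.5608 0.385  0.2422] yaw -62.36 zax [-5.e-04  1.e-04 -1.e+00] q6 1.587 F [ 0.63 -0.01 -0.22] T [-0.059  0.004  0.027] w 0.9998
[[ 4.64537604e-01 -8.85553335e-01 -3.25126705e-04]
 [-8.52017965e-01 -4.47045865e-01  2.72425001e-01]
 [-2.41392215e-01 -1.26274644e-01 -9.62176965e-01]] [0.08060176 0.61472755 0.56200439] [[353.63576501   0.         321.6079657 ]
 [  0.         353.63576501 197.44213586]
 [  0.           0.           1.        ]]
cap [323.0, 180.6] [0.5562 0.3813 0.051 ] 0.89
cap_grip [325.9, 194.8] [0.5572 0.3794 0.101 ] 0.75
```

View pics/w0.png

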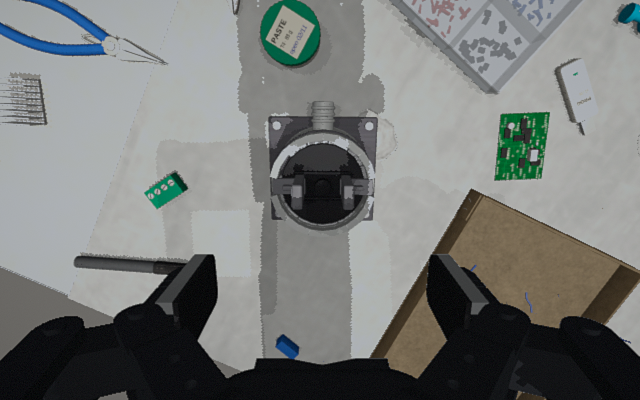

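```bash
python3 - <<'E'
from h import *
p=read_camera("wrist")
im=p["image"][90:240,245:400]; cv2.imwrite("pics/w1.png",cv2.resize(im[:,:,::-1],None,fx=4,fy=4,interpolation=cv2.INTER_CUBIC))
W=cloud(p)
m=(abs(W[...,0]-.56)<.07)&(abs(W[...,1]-.38)<.07)
r=W[m]
rim=r[(abs(r[:,2]-.077)<.003)]; 
from scipy.optimize import least_squares
ears=r[r[:,2]>.105]; print(len(rim),len(ears),ears[:,2].max(), np.median(ears,0))
e=ears[:,:2]-ears[:,:2].mean(0); u,s,vt=np.linalg.svd(e); print("ear mean",ears.mean(0),"dir",vt[0],np.degrees(np.arctan2(vt[0,1],vt[0,0])))
pr=e@vt[0]; print(pr.min(),pr.max(),np.histogram(pr,20))
c=least_squares(lambda q:np.clip(abs(np.hypot(rim[:,0]-q[0],rim[:,1]-q[1])-.043)-.003,0,None),[.56,.382],loss='soft_l1',f_scale=.001); print(c.x,c.cost)
cap=r[(abs(r[:,2]-.07)<.05)];print(np.histogram(r[:,2],30,range=(0,.13)))
# foot centre
q=[ray(p,px,.0) for px in []]
E
```

```text
2798 45760 0.32535700183328775 [0.57171157 0.38676455 0.30178042]Traceback (most recent call last):
  File "<stdin>", line 10, in <module>
    u, s, vh = gufunc(a, signature=signature)
               ~~~~~~^^^^^^^^^^^^^^^^^^^^^^^^
numpy._core._exceptions._ArrayMemoryError: Unable to allocate 15.6 GiB for an array with shape (45760, 45760) and data type float64
```

View pics/w1.png

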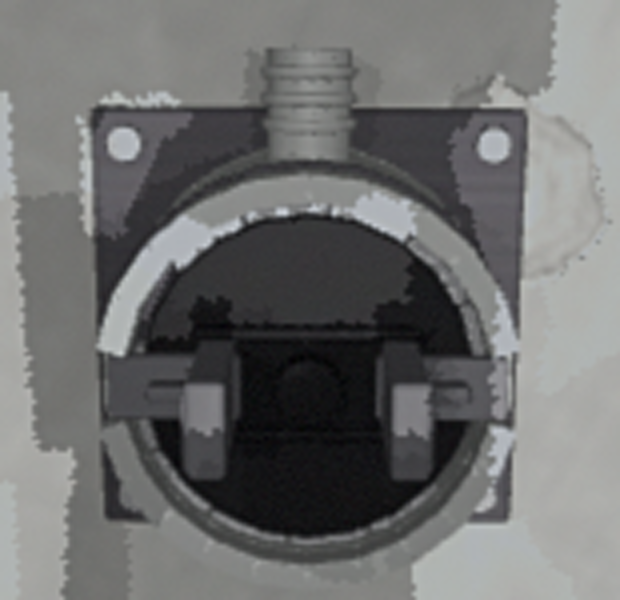

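```bash
python3 - <<'E'
from h import *
from scipy.optimize import least_squares
p=read_camera("wrist")
l=ray(p,[245+182/4,90+431/4],.111); r_=ray(p,[245+434/4,90+431/4],.111); c=(l+r_)/2
print("ears by pixels",l,r_,c,np.linalg.norm(l-r_),np.degrees(np.arctan2(*(r_-l)[1::-1])))
W=cloud(p); W[:90]=np.nan; W[240:]=np.nan; W[:,:245]=np.nan; W[:,400:]=np.nan
r=W[~np.isnan(W[...,0])]
ears=r[(r[:,2]>.104)&(r[:,2]<.125)]; print("ears depth",len(ears),ears.mean(0),np.median(ears,0))
e=ears[:,:2]-c[:2]; k=(l-r_)[:2]/np.linalg.norm(l-r_); pr=e@k; print(pr.min(),pr.max(),pr[pr>0].mean(),pr[pr<0].mean())
rim=r[abs(r[:,2]-.077)<.003]
f=least_squares(lambda q:np.clip(abs(np.hypot(rim[:,0]-q[0],rim[:,1]-q[1])-.043)-.003,0,None),[.56,.382],loss='soft_l1',f_scale=.001); print("rim",f.x,f.cost,len(rim))
# foot corners (top of foot ~ z .006?)
for px in [(92,108),(525,110),(105,520),(512,522)]: print(ray(p,[245+px[0]/4,90+px[1]/4],.005).round(4))
# outer rim extents left/right
print((ray(p,[245+98/4,90+350/4],.077)+ray(p,[245+519/4,90+350/4],.077))/2, np.linalg.norm(ray(p,[245+98/4,90+350/4],.077)-ray(p,[245+519/4,90+350/4],.077)))
s=brief(); totool(s,[c[0]-s["tool_pos"][0],c[1]-s["tool_pos"][1],0])
E
```

```text
ears by pixels [0.54539477 0.40343989 0.111     ] [0.5678362  0.36034264 0.111     ] [0.55661548 0.38189126 0.111     ] 0.048590021076016315 -62.493290606761285
ears depth 585 [0.55682385 0.38295567 0.10971871] [0.55641038 0.39342889 0.1100674 ]
-0.024173287001568226 0.02512176589559174 0.020437149501874297 -0.01949225890535106
rim [0.55550915 0.38204882] 0.010056644258736749 2771
[0.5803 0.4561 0.005 ]
[0.6308 0.3582 0.005 ]
[0.4815 0.4057 0.005 ]
[0.5328 0.306  0.005 ]
[0.56412867 0.38564712 0.077     ] 0.09023319211816877
t 4.9 pos [0.5613 0.3846 0.2423] yaw -62.54 zax [-0.  0. -1.] q6 1.589 F [ 0.12  0.14 -0.6 ] T [ 0.013  0.024 -0.021] w 0.995
tool units [0.005 0.134 0.   ]
```

Emit:
{"op": "play_rows", "data": {"xyz": [[0, 0.13, 0.3], [0, 0, 0.7], [0, 0, 0.7], [0, 0, 0.5], [0, 0, 0.2], [0, 0, 0], [0, 0, 0]], "yaw": [0, 0, 0, 0, 0, 0, 0], "hand": 0.72}}

```text
time: 5.48
tool_pos: [0.5565, 0.382, 0.146]
tcp_rot: [0.855, -0.519, -0.0, 0.0]
contact_force: [1.0, 0.3, 0.0]
gripper_width: 0.717
```

```bash
python3 - <<'E'
from h import *
s=brief()
p=read_camera("wrist"); cv2.imwrite("pics/w2.png",p["image"][:,:,::-1])
for t,z in [("cap",.051),("cap_grip",.101)]:
    for r in place_of(t,p)[:2]: print(t,r["pixel"],ray(p,r["pixel"],z).round(4),r["score"])
print(proj(p,np.array([s["tool_pos"][0],s["tool_pos"][1],.111])))
E
```

```text
t 5.48 pos [0.5565 0.382  0.146 ] yaw -62.57 zax [-6.e-04 -3.e-04 -1.e+00] q6 1.59 F [0.96 0.28 0.03] T [-0.013 -0.023 -0.031] w 0.717
cap [323.1, 207.5] [0.5552 0.3803 0.051 ] 0.73
cap_grip [319.9, 233.9] [0.5552 0.3825 0.101 ] 0.75
[321.74558851 239.50553865]
```

View pics/w2.png

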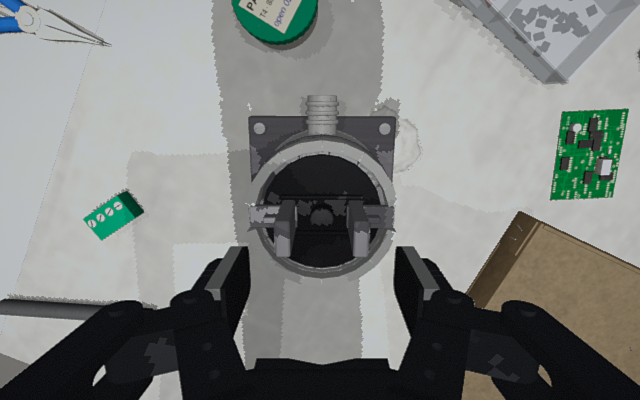

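```bash
python3 - <<'E'
from h import *
p=read_camera("wrist")
im=p["image"][140:290,235:410]; cv2.imwrite("pics/w3.png",cv2.resize(im[:,:,::-1],None,fx=4,fy=4,interpolation=cv2.INTER_CUBIC))
E
```

```text
(no output)
```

View pics/w3.png

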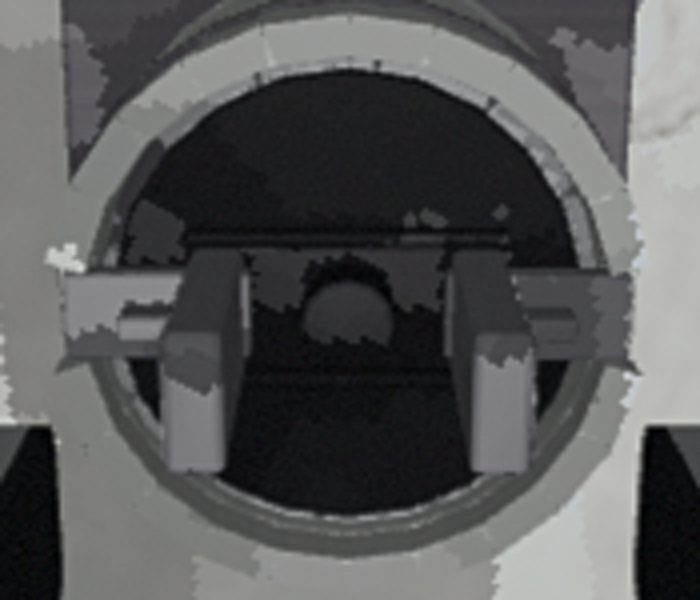

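Emit:
{"op": "play_rows", "data": {"xyz": [[0, 0.015, 0.3], [0, 0, 0.45], [0, 0, 0.35], [0, 0, 0.2], [0, 0, 0], [0, 0, 0]], "yaw": [0, 0, 0, 0, 0, 0], "hand": 0.62}}

```text
time: 6.18
tool_pos: [0.5555, 0.3815, 0.0932]
tcp_rot: [0.855, -0.519, -0.001, 0.001]
contact_force: [0.2, 0.0, -0.2]
gripper_width: 0.617
```

```bash
python3 - <<'E'
from h import *
s=brief()
p=read_camera("wrist")
im=p["image"][200:400,200:440]; cv2.imwrite("pics/w4.png",cv2.resize(im[:,:,::-1],None,fx=3,fy=3,interpolation=cv2.INTER_CUBIC))
p=read_camera("scene")
im=p["image"][90:210,200:340]; cv2.imwrite("pics/s4.png",cv2.resize(im[:,:,::-1],None,fx=4,fy=4,interpolation=cv2.INTER_CUBIC))
E
```

```text
t 6.18 pos [0.5555 0.3815 0.0932] yaw -62.57 zax [-0.0018 -0.001  -1.    ] q6 1.59 F [ 0.21  0.03 -0.19] T [-0.027  0.002  0.055] w 0.6167
```

View pics/w4.png

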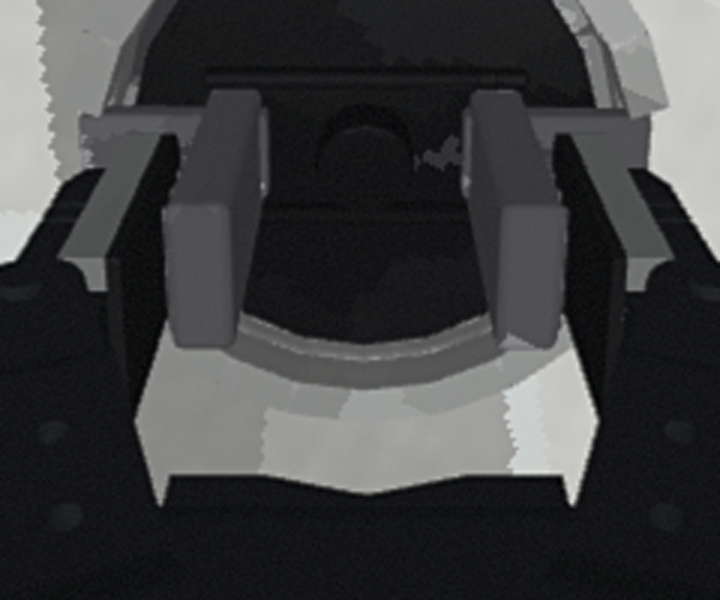

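View pics/s4.png

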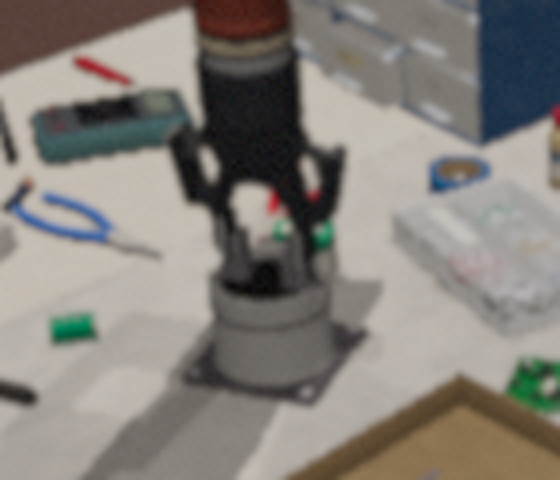

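The pads straddle both ears evenly, in the view above the left ear is at (205,270) and the right at (530,270). I'll close in steps and watch the opening lag to judge the grip force.

Emit:
{"op": "play_rows", "data": {"xyz": [[0, 0, 0], [0, 0, 0], [0, 0, 0]], "yaw": [0, 0, 0], "hand": 0.54}}

```text
time: 6.53
tool_pos: [0.557, 0.3824, 0.0957]
tcp_rot: [0.855, -0.519, 0.001, -0.001]
contact_force: [-0.1, -0.1, 2.1]
gripper_width: 0.543
```

```bash
python3 -c "
from h import *
brief()"
```

```text
t 6.53 pos [0.557  0.3824 0.0957] yaw -62.57 zax [ 0.0022  0.0012 -1.    ] q6 1.59 F [-0.09 -0.15  2.1 ] T [-0.    -0.047  0.032] w 0.5434
```

Emit:
{"op": "play_rows", "data": {"xyz": [[0, 0, 0], [0, 0, 0], [0, 0, 0]], "yaw": [0, 0, 0], "hand": 0.48}}

```text
time: 6.78
tool_pos: [0.5571, 0.3824, 0.0962]
tcp_rot: [0.855, -0.519, 0.001, -0.001]
contact_force: [-1.0, -0.4, 5.9]
gripper_width: 0.48
```

```bash
python3 -c "
from h import *
brief()"
```

```text
t 6.78 pos [0.5571 0.3824 0.0962] yaw -62.57 zax [ 0.0023  0.0013 -1.    ] q6 1.59 F [-1.02 -0.36  5.93] T [-0.126  0.126 -0.064] w 0.4801
```

Emit:
{"op": "play_rows", "data": {"xyz": [[0, 0, 0], [0, 0, 0], [0, 0, 0]], "yaw": [0, 0, 0], "hand": 0.44}}

```text
time: 7.03
tool_pos: [0.5571, 0.3825, 0.0966]
tcp_rot: [0.855, -0.519, 0.001, -0.001]
contact_force: [-2.4, -0.3, 7.4]
gripper_width: 0.441
```

```bash
python3 -c "
from h import *
brief()
p=read_camera('wrist')
im=p['image'][200:400,200:440]; cv2.imwrite('pics/w5.png',cv2.resize(im[:,:,::-1],None,fx=3,fy=3,interpolation=cv2.INTER_CUBIC))
"
```

```text
t 7.03 pos [0.5571 0.3825 0.0966] yaw -62.58 zax [ 0.0023  0.0013 -1.    ] q6 1.59 F [-2.39 -0.32  7.39] T [-0.096  0.239 -0.033] w 0.4408
```

View pics/w5.png

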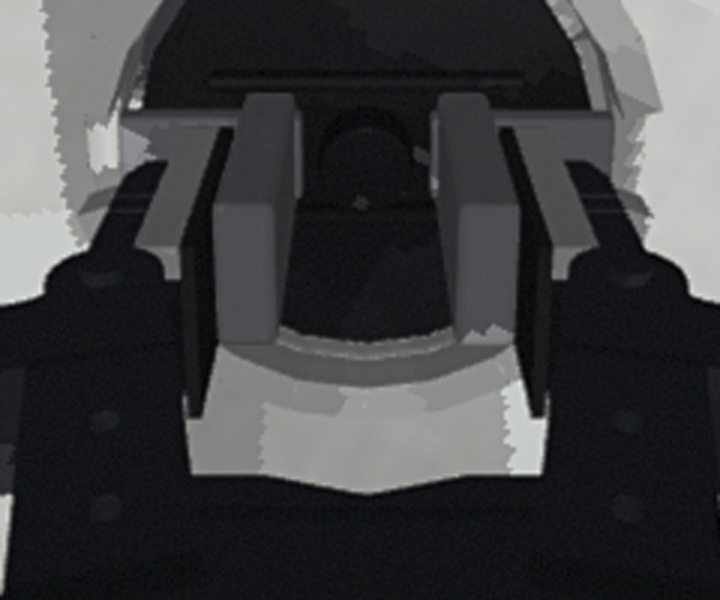

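Emit:
{"op": "play_rows", "data": {"xyz": [[0, 0, -0.03], [0, 0, 0], [0, 0, 0]], "yaw": [0, 0, 0], "hand": 0.425}}

```text
time: 7.33
tool_pos: [0.5569, 0.3823, 0.0967]
tcp_rot: [0.855, -0.519, 0.001, -0.001]
contact_force: [-0.7, 0.7, 5.2]
gripper_width: 0.427
```

```bash
python3 -c "
from h import *
brief()"
```

```text
t 7.33 pos [0.5569 0.3823 0.0967] yaw -62.57 zax [ 0.0019  0.0011 -1.    ] q6 1.59 F [-0.71  0.75  5.24] T [0.047 0.029 0.013] w 0.4269
```

Emit:
{"op": "play_rows", "data": {"xyz": [[0, 0, 0], [0, 0, 0]], "yaw": [0, 0], "hand": 0.415}}

```text
time: 7.5
tool_pos: [0.557, 0.3823, 0.0968]
tcp_rot: [0.855, -0.519, 0.001, -0.001]
contact_force: [-0.6, -0.3, 5.8]
gripper_width: 0.419
```

```bash
python3 -c "
from h import *
brief()"
```

```text
t 7.5 pos [0.557  0.3823 0.0968] yaw -62.57 zax [ 0.0019  0.001  -1.    ] q6 1.59 F [-0.64 -0.3   5.79] T [-0.015  0.061 -0.027] w 0.4192
```

```bash
cat >> h.py <<'E'
def avg(n=4):
    a=[]
    for i in range(n):
        s=bot.sense(); a.append(np.r_[s["gripper_width"],s["contact_force"],s["ft_torque"],s["tool_pos"],yawof(s)[0]]); read_camera("top")
    a=np.array(a); print("mean w",a[:,0].mean().round(4),"F",a[:,1:4].mean(0).round(2),"T",a[:,4:7].mean(0).round(3),"pos",a[:,7:10].mean(0).round(4),"yaw",a[:,10].mean().round(2),"sd w",a[:,0].std().round(4))
E
python3 -c "
from h import *
avg()"
```

```text
mean w 0.4167 F [-0.52 -0.2   6.3 ] T [-0.035  0.045 -0.015] pos [0.557  0.3823 0.0968] yaw -62.57 sd w 0.0019
```

Emit:
{"op": "play_rows", "data": {"xyz": [[0, 0, -0.02], [0, 0, 0]], "yaw": [0, 0], "hand": 0.405}}

```text
time: 7.87
tool_pos: [0.5569, 0.3823, 0.097]
tcp_rot: [0.855, -0.519, 0.001, -0.001]
contact_force: [0.3, 0.0, 4.3]
gripper_width: 0.407
```

```bash
python3 -c "
from h import *
avg()"
```

```text
mean w 0.4065 F [0.79 0.63 4.52] T [ 0.121 -0.193  0.01 ] pos [0.5569 0.3823 0.097 ] yaw -62.58 sd w 0.0018
```

```bash
python3 -c "
from h import *
p=read_camera('wrist')
im=p['image'][200:400,200:440]; cv2.imwrite('pics/w6.png',cv2.resize(im[:,:,::-1],None,fx=3,fy=3,interpolation=cv2.INTER_CUBIC))
print(p['R'][2],p['t'])
"
```

```text
[-0.23971696 -0.124484   -0.96282891] [0.08243463 0.65015045 0.41945584]
```

View pics/w6.png

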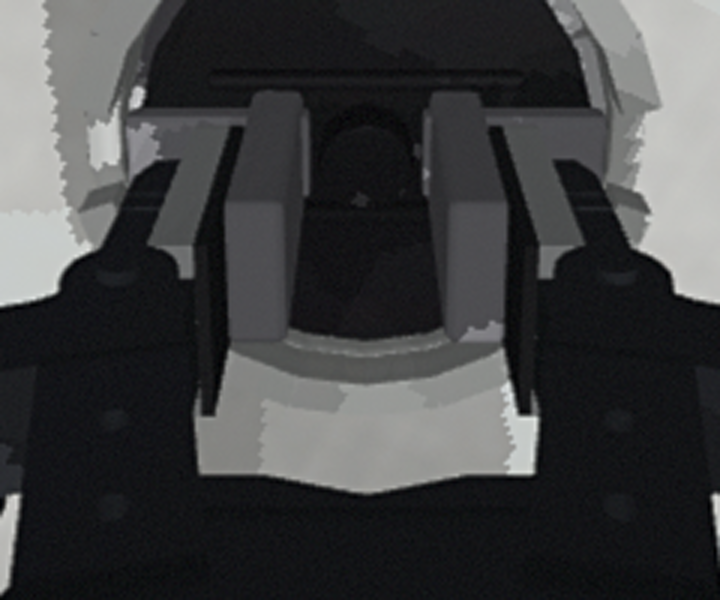

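Emit:
{"op": "play_rows", "data": {"xyz": [[0, 0, 0], [0, 0, 0]], "yaw": [0, 0], "hand": 0.398}}

```text
time: 8.28
tool_pos: [0.5569, 0.3823, 0.0972]
tcp_rot: [0.855, -0.519, 0.0, -0.001]
contact_force: [0.2, 0.9, 4.6]
gripper_width: 0.403
```

```bash
python3 -c "
from h import *
avg(6)"
```

```text
mean w 0.4013 F [1.02 0.77 5.54] T [ 0.123 -0.185 -0.003] pos [0.5569 0.3823 0.0972] yaw -62.57 sd w 0.0017
```

Emit:
{"op": "play_rows", "data": {"xyz": [[0, 0, 0], [0, 0, 0]], "yaw": [-1.5, 0]}}

```text
time: 8.75
tool_pos: [0.5568, 0.3823, 0.0971]
tcp_rot: [0.861, -0.508, 0.0, -0.001]
contact_force: [1.0, 1.1, 5.1]
gripper_width: 0.403
```

```bash
python3 -c "
from h import *
avg(4)"
```

```text
mean w 0.4034 F [0.93 0.83 5.37] T [ 0.13  -0.146 -0.093] pos [0.5568 0.3823 0.0972] yaw -61.09 sd w 0.0019
```

Emit:
{"op": "play_rows", "data": {"xyz": [[0, 0, 0], [0, 0, 0]], "yaw": [-1.5, 0]}}

```text
time: 9.12
tool_pos: [0.5568, 0.3822, 0.0972]
tcp_rot: [0.868, -0.497, 0.0, -0.001]
contact_force: [1.1, 0.8, 5.5]
gripper_width: 0.4
```

```bash
python3 -c "
from h import *
avg(4)"
```

```text
mean w 0.4029 F [0.92 0.61 5.77] T [ 0.089 -0.127 -0.105] pos [0.5568 0.3822 0.0972] yaw -59.59 sd w 0.002
```

Emit:
{"op": "play_rows", "data": {"xyz": [[0, 0, -0.01], [0, 0, 0], [0, 0, 0], [0, 0, 0]], "yaw": [-2, -2, -2, 0]}}

```text
time: 9.65
tool_pos: [0.5563, 0.382, 0.0972]
tcp_rot: [0.893, -0.45, 0.0, -0.0]
contact_force: [1.2, 0.3, 5.1]
gripper_width: 0.403
```

```bash
python3 -c "
from h import *
avg(3)
p=read_camera('wrist')
im=p['image'][200:400,200:440]; cv2.imwrite('pics/w7.png',cv2.resize(im[:,:,::-1],None,fx=3,fy=3,interpolation=cv2.INTER_CUBIC))
"
```

```text
mean w 0.4032 F [0.48 0.51 5.41] T [ 0.088 -0.096 -0.033] pos [0.5563 0.3821 0.0972] yaw -53.57 sd w 0.0023
```

View pics/w7.png

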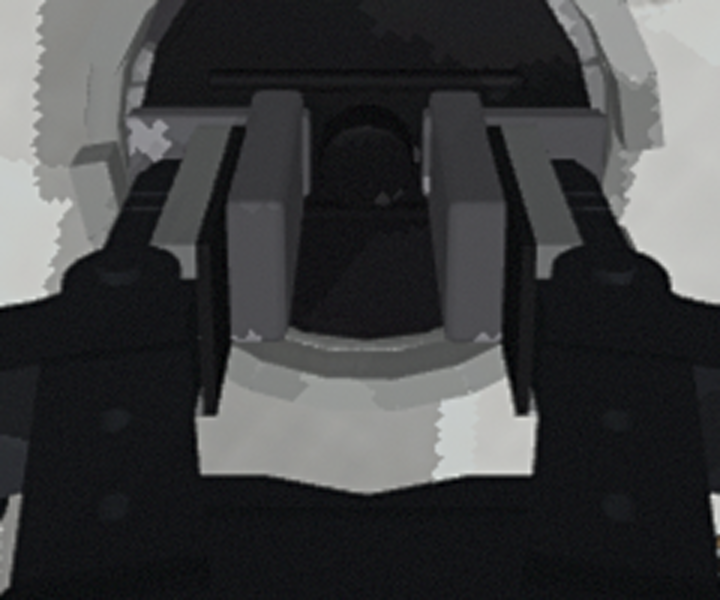

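The cap has turned with the tool: the rim notch has moved in the wrist frame while the ears have not, and the moment is low.

Emit:
{"op": "play_rows", "data": {"xyz": [[0, 0, 0], [0, 0, 0], [0, 0, 0], [0, 0, 0], [0, 0, 0], [0, 0, 0], [0, 0, 0], [0, 0, 0]], "yaw": [-3, -3, -3, -3, -3, -3, -3, 0]}}

```text
time: 10.52
tool_pos: [0.5561, 0.382, 0.0972]
tcp_rot: [0.96, -0.28, -0.0, -0.0]
contact_force: [-0.4, -0.1, 5.3]
gripper_width: 0.402
```

```bash
python3 -c "
from h import *
avg(3)
"
```

```text
mean w 0.4004 F [-0.29  0.34  5.87] T [ 0.08   0.013 -0.009] pos [0.5562 0.382  0.0972] yaw -32.55 sd w 0.0015
```

Emit:
{"op": "play_rows", "data": {"xyz": [[0, 0, 0], [0, 0, 0], [0, 0, 0]], "yaw": [-1.5, -1.5, 0]}}

```text
time: 10.92
tool_pos: [0.5561, 0.382, 0.0972]
tcp_rot: [0.967, -0.255, -0.0, -0.0]
contact_force: [-0.6, 0.4, 5.9]
gripper_width: 0.401
```

```bash
cat > q.py <<'E'
from h import *
T=[];
for i in range(2):
    s=bot.sense(); T.append(s["ft_torque"][2]); 
    if i<1: read_camera("top")
print("Tz",np.round(T,3)); brief()
E
python3 q.py
```

```text
Tz [-0.09  -0.039]
t 10.97 pos [0.5561 0.382  0.0971] yaw -29.59 zax [-1.e-04  3.e-04 -1.e+00] q6 1.014 F [0.63 0.2  5.92] T [ 0.058  0.007 -0.039] w 0.4014
```

Emit:
{"op": "play_rows", "data": {"xyz": [[0, 0, 0], [0, 0, 0], [0, 0, 0]], "yaw": [-1, -1, 0]}}

```text
time: 11.22
tool_pos: [0.5561, 0.382, 0.0972]
tcp_rot: [0.971, -0.238, -0.0, -0.0]
contact_force: [0.4, 0.1, 5.6]
gripper_width: 0.397
```

```bash
python3 q.py
```

```text
Tz [-0.115 -0.099]
t 11.27 pos [0.5561 0.382  0.0972] yaw -27.6 zax [-2.e-04  3.e-04 -1.e+00] q6 0.979 F [ 0.34 -0.06  4.6 ] T [ 0.129 -0.004 -0.099] w 0.3999
```

Emit:
{"op": "play_rows", "data": {"xyz": [[0, 0, 0], [0, 0, 0], [0, 0, 0]], "yaw": [-1, -1, 0]}}

```text
time: 11.52
tool_pos: [0.5561, 0.382, 0.0971]
tcp_rot: [0.975, -0.221, -0.0, -0.0]
contact_force: [0.6, 1.2, 5.5]
gripper_width: 0.4
```

```bash
python3 q.py
```

```text
Tz [-0.145 -0.151]
t 11.57 pos [0.5561 0.382  0.0972] yaw -25.6 zax [-2.e-04  3.e-04 -1.e+00] q6 0.944 F [ 0.03 -0.32  5.33] T [ 0.09   0.045 -0.151] w 0.4059
```

Emit:
{"op": "play_rows", "data": {"xyz": [[0, 0, 0], [0, 0, 0]], "yaw": [-1, 0]}}

```text
time: 11.73
tool_pos: [0.5561, 0.382, 0.0971]
tcp_rot: [0.977, -0.213, -0.0, -0.0]
contact_force: [-0.9, 0.7, 6.4]
gripper_width: 0.402
```

```bash
python3 q.py
```

```text
Tz [-0.107 -0.081]
t 11.78 pos [0.5561 0.382  0.0972] yaw -24.6 zax [-2.e-04  4.e-04 -1.e+00] q6 0.927 F [-0.64  0.65  5.77] T [ 0.064 -0.002 -0.081] w 0.4004
```

Emit:
{"op": "play_rows", "data": {"xyz": [[0, 0, -0.025], [0, 0, 0], [0, 0, 0]], "yaw": [-1, -1, 0]}}

```text
time: 12.03
tool_pos: [0.5557, 0.3817, 0.0972]
tcp_rot: [0.981, -0.195, -0.0, 0.0]
contact_force: [-1.0, -0.4, 3.0]
gripper_width: 0.401
```

```bash
python3 q.py
```

```text
Tz [ 0.002 -0.044]
t 12.08 pos [0.5557 0.3817 0.0972] yaw -22.56 zax [-1.e-03 -6.e-04 -1.e+00] q6 0.892 F [0.2  0.22 2.24] T [ 0.027 -0.061 -0.044] w 0.4091
```

Emit:
{"op": "play_rows", "data": {"xyz": [[0, 0, 0], [0, 0, 0], [0, 0, 0]], "yaw": [-1.5, -1, 0]}}

```text
time: 12.33
tool_pos: [0.5558, 0.3816, 0.0972]
tcp_rot: [0.985, -0.174, -0.0, 0.0]
contact_force: [-0.4, 0.0, 1.8]
gripper_width: 0.404
```

```bash
python3 q.py
```

```text
Tz [-0.081 -0.025]
t 12.38 pos [0.5558 0.3816 0.0972] yaw -20.08 zax [-1.e-03 -7.e-04 -1.e+00] q6 0.848 F [-0.15  0.43  1.16] T [ 0.043 -0.014 -0.025] w 0.4033
```

Emit:
{"op": "play_rows", "data": {"xyz": [[0, 0, 0], [0, 0, 0], [0, 0, 0]], "yaw": [-1.5, -1, 0]}}

```text
time: 12.63
tool_pos: [0.5559, 0.3816, 0.0973]
tcp_rot: [0.988, -0.153, -0.0, 0.0]
contact_force: [0.3, 0.0, 1.1]
gripper_width: 0.401
```

```bash
python3 q.py
```

```text
Tz [0.009 0.04 ]
t 12.68 pos [0.5559 0.3816 0.0972] yaw -17.59 zax [-7.e-04 -7.e-04 -1.e+00] q6 0.805 F [0.62 1.03 1.35] T [ 0.045 -0.012  0.04 ] w 0.4024
```

Friction is now very low, so the stop should show clearly.

Emit:
{"op": "play_rows", "data": {"xyz": [[0, 0, 0], [0, 0, 0], [0, 0, 0]], "yaw": [-1.5, -1, 0]}}

```text
time: 12.93
tool_pos: [0.556, 0.3816, 0.0973]
tcp_rot: [0.991, -0.131, -0.0, 0.0]
contact_force: [0.9, -0.8, 0.6]
gripper_width: 0.4
```

```bash
python3 q.py
```

```text
Tz [-0.041 -0.058]
t 12.98 pos [0.5559 0.3817 0.0973] yaw -15.1 zax [-6.e-04 -4.e-04 -1.e+00] q6 0.761 F [ 0.9  -0.04 -0.2 ] T [ 0.014 -0.137 -0.058] w 0.4066
```

Emit:
{"op": "play_rows", "data": {"xyz": [[0, 0, 0], [0, 0, 0]], "yaw": [-1.5, 0]}}

```text
time: 13.15
tool_pos: [0.5559, 0.3817, 0.0973]
tcp_rot: [0.993, -0.118, -0.0, 0.0]
contact_force: [1.1, -0.1, -0.4]
gripper_width: 0.402
```

```bash
python3 q.py
```

```text
Tz [0.039 0.008]
t 13.2 pos [0.5559 0.3817 0.0973] yaw -13.62 zax [-7.e-04 -4.e-04 -1.e+00] q6 0.735 F [ 0.97 -0.65 -0.04] T [ 0.037 -0.122  0.008] w 0.3993
```

Emit:
{"op": "play_rows", "data": {"xyz": [[0, 0, 0], [0, 0, 0], [0, 0, 0]], "yaw": [-1.5, -1, 0]}}

```text
time: 13.45
tool_pos: [0.5558, 0.3817, 0.0973]
tcp_rot: [0.995, -0.097, -0.0, 0.0]
contact_force: [0.3, 0.2, -1.4]
gripper_width: 0.4
```

```bash
python3 q.py
```

```text
Tz [0.019 0.023]
t 13.5 pos [0.5558 0.3818 0.0973] yaw -11.12 zax [-9.e-04 -3.e-04 -1.e+00] q6 0.692 F [ 0.35 -0.39 -1.25] T [-0.005 -0.066  0.023] w 0.4043
```

Emit:
{"op": "play_rows", "data": {"xyz": [[0, 0, 0], [0, 0, 0]], "yaw": [-1.5, 0]}}

```text
time: 13.67
tool_pos: [0.5557, 0.3818, 0.0973]
tcp_rot: [0.997, -0.084, -0.0, 0.0]
contact_force: [0.4, -0.6, -1.3]
gripper_width: 0.402
```

```bash
python3 q.py
```

```text
Tz [-0.044 -0.002]
t 13.72 pos [0.5557 0.3818 0.0973] yaw -9.63 zax [-1.e-03 -3.e-04 -1.e+00] q6 0.666 F [ 0.38 -0.08 -1.23] T [ 0.027  0.024 -0.002] w 0.404
```

Emit:
{"op": "play_rows", "data": {"xyz": [[0, 0, 0], [0, 0, 0], [0, 0, 0]], "yaw": [-1.5, -1, 0]}}

```text
time: 13.97
tool_pos: [0.5558, 0.3818, 0.0974]
tcp_rot: [0.998, -0.062, -0.0, 0.0]
contact_force: [-0.5, 0.5, -1.5]
gripper_width: 0.398
```

```bash
python3 q.py
```

```text
Tz [-0.028 -0.034]
t 14.02 pos [0.5559 0.3818 0.0974] yaw -7.12 zax [-6.e-04 -2.e-04 -1.e+00] q6 0.622 F [-0.1  -0.18 -2.  ] T [-0.008  0.005 -0.034] w 0.4032
```

Emit:
{"op": "play_rows", "data": {"xyz": [[0, 0, 0], [0, 0, 0]], "yaw": [-1.5, 0]}}

```text
time: 14.18
tool_pos: [0.5559, 0.3818, 0.0975]
tcp_rot: [0.999, -0.049, -0.0, 0.0]
contact_force: [0.6, -0.2, -1.3]
gripper_width: 0.399
```

```bash
python3 q.py
```

```text
Tz [-0.05 -0.05]
t 14.23 pos [0.556  0.3819 0.0975] yaw -5.63 zax [-4.e-04 -1.e-04 -1.e+00] q6 0.596 F [-0.16 -0.14 -1.03] T [ 0.003 -0.023 -0.05 ] w 0.4
```

Emit:
{"op": "play_rows", "data": {"xyz": [[0, 0, 0], [0, 0, 0], [0, 0, 0]], "yaw": [-1.5, -1, 0]}}

```text
time: 14.48
tool_pos: [0.5561, 0.3818, 0.0976]
tcp_rot: [1.0, -0.027, -0.0, 0.0]
contact_force: [0.3, -0.2, -1.5]
gripper_width: 0.4
```

```bash
python3 q.py
```

```text
Tz [-0.032  0.035]
t 14.53 pos [0.5561 0.3819 0.0977] yaw -3.12 zax [-1.e-04 -0.e+00 -1.e+00] q6 0.552 F [-0.82  0.55 -0.7 ] T [-0.016 -0.014  0.035] w 0.4028
```

Emit:
{"op": "play_rows", "data": {"xyz": [[0, 0, 0], [0, 0, 0]], "yaw": [-1.5, 0]}}

```text
time: 14.7
tool_pos: [0.5561, 0.3819, 0.0976]
tcp_rot: [1.0, -0.014, -0.0, 0.0]
contact_force: [0.3, 0.1, -2.6]
gripper_width: 0.397
```

```bash
python3 q.py
```

```text
Tz [0.052 0.005]
t 14.75 pos [0.5561 0.3819 0.0977] yaw -1.63 zax [-1.e-04  0.e+00 -1.e+00] q6 0.526 F [-0.44 -0.14 -2.01] T [ 0.04  -0.013  0.005] w 0.4044
```

Emit:
{"op": "play_rows", "data": {"xyz": [[0, 0, 0], [0, 0, 0], [0, 0, 0]], "yaw": [-1.5, -1, 0]}}

```text
time: 15.0
tool_pos: [0.5562, 0.3819, 0.0977]
tcp_rot: [1.0, 0.008, 0.0, -0.0]
contact_force: [0.8, 0.0, -1.2]
gripper_width: 0.404
```

```bash
python3 q.py
```

```text
Tz [0.041 0.017]
t 15.05 pos [0.5562 0.3818 0.0977] yaw 0.88 zax [-0. -0. -1.] q6 0.482 F [-0.69  0.58 -1.59] T [-0.041 -0.05   0.017] w 0.4024
```

Emit:
{"op": "play_rows", "data": {"xyz": [[0, 0, 0], [0, 0, 0]], "yaw": [-1.5, 0]}}

```text
time: 15.22
tool_pos: [0.5561, 0.3819, 0.0977]
tcp_rot: [1.0, 0.021, -0.0, 0.0]
contact_force: [-0.5, 0.2, -1.2]
gripper_width: 0.4
```

```bash
python3 q.py
```

```text
Tz [0.047 0.006]
t 15.27 pos [0.5561 0.3819 0.0977] yaw 2.37 zax [-0.  0. -1.] q6 0.456 F [-0.32 -0.23 -1.87] T [-0.015 -0.013  0.006] w 0.3945
```

Emit:
{"op": "play_rows", "data": {"xyz": [[0, 0, 0], [0, 0, 0], [0, 0, 0]], "yaw": [-1.5, -1, 0]}}

```text
time: 15.52
tool_pos: [0.5561, 0.3819, 0.0977]
tcp_rot: [0.999, 0.043, -0.0, 0.0]
contact_force: [0.9, 0.9, -1.6]
gripper_width: 0.401
```

```bash
python3 q.py
```

```text
Tz [0.048 0.045]
t 15.57 pos [0.5561 0.3819 0.0977] yaw 4.88 zax [-0.  0. -1.] q6 0.413 F [-0.14 -0.   -1.38] T [-0.003  0.002  0.045] w 0.4022
```

Emit:
{"op": "play_rows", "data": {"xyz": [[0, 0, 0], [0, 0, 0]], "yaw": [-1.5, 0]}}

```text
time: 15.73
tool_pos: [0.5561, 0.3818, 0.0977]
tcp_rot: [0.998, 0.056, -0.0, 0.0]
contact_force: [0.1, 0.3, -1.1]
gripper_width: 0.401
```

```bash
python3 q.py
```

```text
Tz [-0.032  0.024]
t 15.78 pos [0.5561 0.3819 0.0977] yaw 6.37 zax [-0. -0. -1.] q6 0.387 F [-0.46 -0.6  -1.64] T [-0.013  0.033  0.024] w 0.4031
```

```bash
python3 -c "
from h import *
p=read_camera('wrist')
im=p['image'][200:400,200:440]; cv2.imwrite('pics/w8.png',cv2.resize(im[:,:,::-1],None,fx=3,fy=3,interpolation=cv2.INTER_CUBIC))
"
```

```text
(no output)
```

View pics/w8.png

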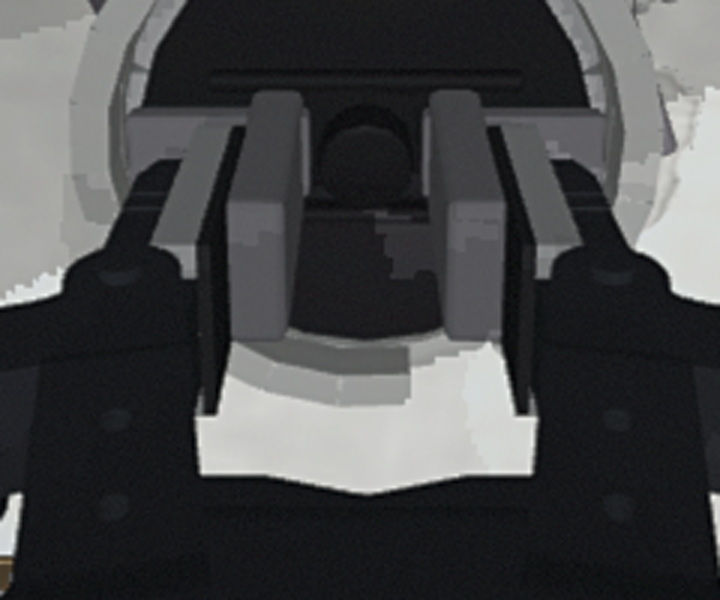

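The cap still sits square in the pads while the rim and its notch have rotated (notch edge now at about (410,360)). I'll keep turning.

Emit:
{"op": "play_rows", "data": {"xyz": [[0, 0, 0], [0, 0, 0]], "yaw": [-1.5, 0]}}

```text
time: 16.0
tool_pos: [0.5562, 0.3818, 0.0977]
tcp_rot: [0.998, 0.068, -0.0, -0.0]
contact_force: [0.5, -0.2, -2.1]
gripper_width: 0.403
```

```bash
python3 q.py
```

```text
Tz [-0.224 -0.188]
t 16.05 pos [0.5561 0.3819 0.0977] yaw 7.82 zax [-2.e-04  2.e-04 -1.e+00] q6 0.361 F [-0.14 -0.13 -0.42] T [-0.075 -0.024 -0.188] w 0.4017
```

Emit:
{"op": "play_rows", "data": {"xyz": [[0, 0, 0], [0, 0, 0]], "yaw": [-1.5, 0]}}

```text
time: 16.22
tool_pos: [0.5561, 0.3819, 0.0977]
tcp_rot: [0.997, 0.081, -0.0, -0.0]
contact_force: [-0.8, 0.4, -2.1]
gripper_width: 0.401
```

```bash
python3 q.py
```

```text
Tz [-0.534 -0.562]
t 16.27 pos [0.5561 0.3818 0.0977] yaw 9.28 zax [-4.e-04  3.e-04 -1.e+00] q6 0.335 F [-0.27 -0.5  -1.01] T [-0.002  0.08  -0.562] w 0.4011
```

The stop shows clearly, at -0.2 then -0.55 N m. I'll back off 2° to unload and then lift slowly.

Emit:
{"op": "play_rows", "data": {"xyz": [[0, 0, 0], [0, 0, 0]], "yaw": [2, 0]}}

```text
time: 16.43
tool_pos: [0.5562, 0.3819, 0.0977]
tcp_rot: [0.998, 0.064, 0.0, 0.0]
contact_force: [0.2, -0.1, -0.3]
gripper_width: 0.404
```

```bash
python3 q.py
```

```text
Tz [-0.083 -0.153]
t 16.48 pos [0.5561 0.3819 0.0977] yaw 7.45 zax [ 1.e-04 -1.e-04 -1.e+00] q6 0.368 F [ 1.54 -0.31 -1.5 ] T [ 0.092  0.06  -0.153] w 0.4003
```

Emit:
{"op": "play_rows", "data": {"xyz": [[0, 0, -0.02], [0, 0, -0.02], [0, 0, -0.02], [0, 0, 0]], "yaw": [0, 0, 0, 0]}}

```text
time: 16.82
tool_pos: [0.5561, 0.3818, 0.0999]
tcp_rot: [0.998, 0.065, -0.0, 0.0]
contact_force: [0.4, 0.2, -3.2]
gripper_width: 0.401
```

```bash
python3 q.py
```

```text
Tz [-0.115 -0.144]
t 16.87 pos [0.5561 0.3818 0.0999] yaw 7.43 zax [-1.e-04 -2.e-04 -1.e+00] q6 0.368 F [ 1.26  0.87 -4.07] T [ 0.082 -0.166 -0.144] w 0.4026
```

Emit:
{"op": "play_rows", "data": {"xyz": [[0, 0, -0.025], [0, 0, -0.025], [0, 0, 0]], "yaw": [0.4, 0, 0]}}

```text
time: 17.12
tool_pos: [0.5562, 0.382, 0.1028]
tcp_rot: [0.998, 0.061, -0.0, -0.0]
contact_force: [-0.3, 0.0, -1.4]
gripper_width: 0.406
```

```bash
python3 q.py
```

```text
Tz [ 0.04  -0.035]
t 17.17 pos [0.5562 0.382  0.1027] yaw 7.04 zax [ 0.e+00  1.e-04 -1.e+00] q6 0.375 F [-0.1  -0.48 -1.55] T [ 0.03   0.038 -0.035] w 0.4066
```

The cap is free: Fz is about -1.5 N, which is only its weight. I'll lift straight up.

Emit:
{"op": "play_rows", "data": {"xyz": [[0, 0, -0.08], [0, 0, -0.12], [0, 0, -0.15], [0, 0, -0.15], [0, 0, -0.15], [0, 0, -0.15], [0, 0, -0.15], [0, 0, -0.1]], "yaw": [0, 0, 0, 0, 0, 0, 0, 0]}}

```text
time: 17.83
tool_pos: [0.5565, 0.3821, 0.1455]
tcp_rot: [0.998, 0.061, 0.001, -0.0]
contact_force: [1.1, 0.7, -1.3]
gripper_width: 0.402
```

```bash
python3 -c "
from h import *
brief()
p=read_camera('wrist'); cv2.imwrite('pics/w9.png',p['image'][:,:,::-1])
p=read_camera('top')
W=cloud(p)
im=p['image'][150:250,350:450]; cv2.imwrite('pics/t9.png',cv2.resize(im[:,:,::-1],None,fx=5,fy=5,interpolation=cv2.INTER_CUBIC))
m=(abs(W[...,0]-.5)<.1)&(abs(W[...,1]+.2)<.1)&(W[...,2]>.01)
v,u=np.nonzero(m); print(u.min(),u.max(),v.min(),v.max()); print(cv2.minAreaRect(W[m][:,:2].astype(np.float32)), W[m][:,2].max())
for r in place_of('tray',p)[:2]: print(ray(p,r['pixel'],0))
p=read_camera('scene'); 
im=p['image'][230:340,350:470]; cv2.imwrite('pics/s9.png',cv2.resize(im[:,:,::-1],None,fx=5,fy=5,interpolation=cv2.INTER_CUBIC))
"
```

```text
t 17.83 pos [0.5565 0.3821 0.1455] yaw 7.03 zax [ 1.2e-03  7.0e-04 -1.0e+00] q6 0.375 F [ 1.14  0.73 -1.3 ] T [ 0.012  0.026 -0.003] w 0.4016
377 428 177 224
((0.49972012639045715, -0.21265432238578796), (0.160684272646904, 0.15868231654167175), 89.3582763671875) 0.023976017628554454
[ 0.50955295 -0.20841819  0.        ]
```

View pics/w9.png

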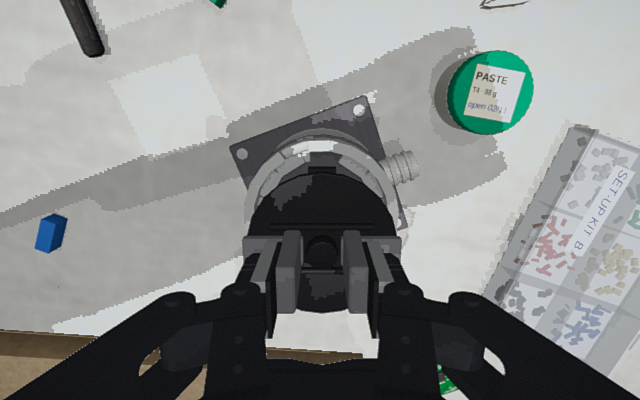

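View pics/t9.png

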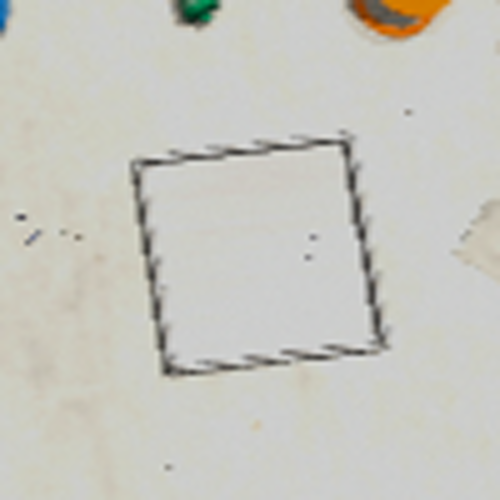

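View pics/s9.png

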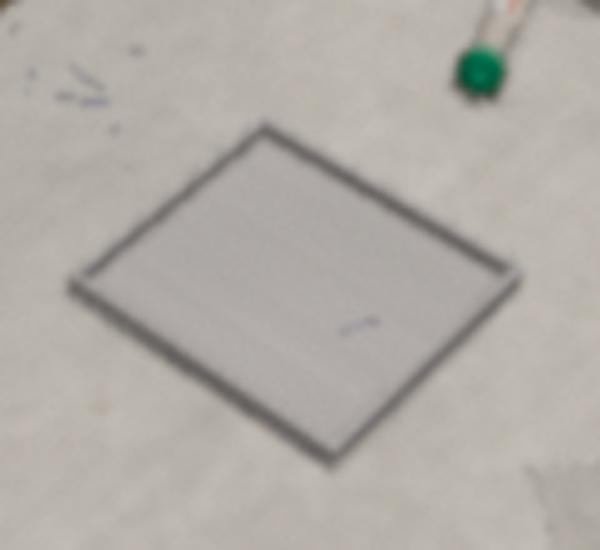

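```bash
python3 -c "
from h import *
p=read_camera('top')
a=[ray(p,(350+x/5,150+y/5),.014) for x,y in [(135,162),(348,140),(382,347),(170,372)]]; print(np.round(a,3),np.mean(a,0))
p2=read_camera('scene')
a=[ray(p2,(350+x/5,230+y/5),.014) for x,y in [(265,125),(520,278),(332,466),(70,287)]]; print(np.round(a,3),np.mean(a,0))
s=brief(); totool(s,[.501-s['tool_pos'][0],-.209-s['tool_pos'][1],0])
"
```

```text
[[ 0.57  -0.135  0.014]
 [ 0.573 -0.283  0.014]
 [ 0.428 -0.285  0.014]
 [ 0.424 -0.141  0.014]] [ 0.49899731 -0.21091776  0.014     ]
[[ 0.568 -0.139  0.014]
 [ 0.57  -0.286  0.014]
 [ 0.421 -0.291  0.014]
 [ 0.419 -0.144  0.014]] [ 0.49464783 -0.21496678  0.014     ]
t 18.13 pos [0.5558 0.3817 0.1435] yaw 7.03 zax [-1.e-03 -5.e-04 -1.e+00] q6 0.375 F [-0.33  0.65 -2.37] T [ 0.025 -0.013  0.014] w 0.4047
tool units [-3.1650e+00  1.4488e+01  9.0000e-03]
```

Emit:
{"op": "play_rows", "data": {"xyz": [[0, 0, -0.1], [0, 0, -0.3], [0, 0, -0.3], [0, 0, -0.3], [0, 0, -0.2], [-0.034, 0.15, 0], [-0.068, 0.3, 0], [-0.113, 0.5, 0]], "yaw": [0, 0, 0, 0, 0, 0, 0, 0]}}

```text
time: 18.8
tool_pos: [0.5519, 0.3431, 0.1921]
tcp_rot: [0.998, 0.062, 0.0, -0.0]
contact_force: [0.8, -0.4, -1.1]
gripper_width: 0.397
```

Emit:
{"op": "play_rows", "data": {"xyz": [[-0.158, 0.7, 0], [-0.158, 0.7, 0], [-0.158, 0.7, 0], [-0.158, 0.7, 0], [-0.158, 0.7, 0], [-0.158, 0.7, 0], [-0.158, 0.7, 0], [-0.158, 0.7, 0]], "yaw": [0, 0, 0, 0, 0, 0, 0, 0]}}

```text
time: 19.47
tool_pos: [0.5278, 0.1123, 0.1912]
tcp_rot: [0.998, 0.061, -0.001, 0.0]
contact_force: [0.5, -0.7, -0.7]
gripper_width: 0.406
```

Emit:
{"op": "play_rows", "data": {"xyz": [[-0.158, 0.7, 0], [-0.158, 0.7, 0], [-0.158, 0.7, 0], [-0.158, 0.7, 0], [-0.158, 0.7, 0], [-0.158, 0.7, 0], [-0.158, 0.7, 0], [-0.158, 0.7, 0]], "yaw": [0, 0, 0, 0, 0, 0, 0, 0]}}

```text
time: 20.13
tool_pos: [0.5047, -0.1156, 0.1912]
tcp_rot: [0.998, 0.061, -0.001, -0.0]
contact_force: [-0.5, 0.1, -1.7]
gripper_width: 0.405
```

Emit:
{"op": "play_rows", "data": {"xyz": [[-0.135, 0.6, 0], [-0.135, 0.6, 0], [-0.113, 0.5, 0], [-0.09, 0.4, 0], [-0.045, 0.2, 0], [-0.03, 0.13, 0], [0, 0, 0], [0, 0, 0]], "yaw": [0, 0, 0, 0, 0, 0, 0, 0]}}

```text
time: 20.8
tool_pos: [0.4964, -0.2125, 0.1917]
tcp_rot: [0.998, 0.061, -0.0, -0.0]
contact_force: [0.5, 0.7, -1.0]
gripper_width: 0.398
```

```bash
python3 -c "
from h import *
brief()
p=read_camera('wrist'); cv2.imwrite('pics/w10.png',p['image'][:,:,::-1])
for c in ('top','scene'):
    p=read_camera(c)
    for n in ('cap','cap_grip'):
        for r in place_of(n,p)[:1]: print(c,n,r['score'],ray(p,r['pixel'],.14 if n=='cap' else .19))
p=read_camera('scene'); im=p['image'][150:350,330:530];cv2.imwrite('pics/s10.png',cv2.resize(im[:,:,::-1],None,fx=3,fy=3))
"
```

```text
t 20.8 pos [ 0.4964 -0.2125  0.1917] yaw 7.02 zax [-7.e-04  1.e-03 -1.e+00] q6 -0.657 F [ 0.54  0.71 -1.02] T [ 0.048 -0.033 -0.013] w 0.3985
top cap 0.53 [ 0.50277423 -0.22057382  0.14      ]
top cap_grip 0.61 [ 0.49959795 -0.20809084  0.19      ]
scene cap 0.97 [ 0.51443776 -0.20028195  0.14      ]
scene cap_grip 0.56 [ 0.5054948  -0.20282523  0.19      ]
```

View pics/w10.png

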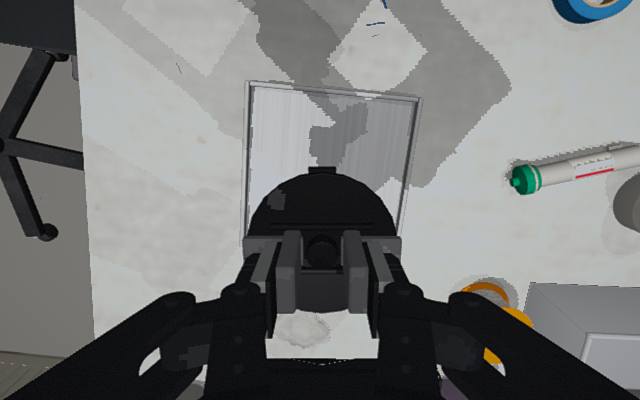

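View pics/s10.png

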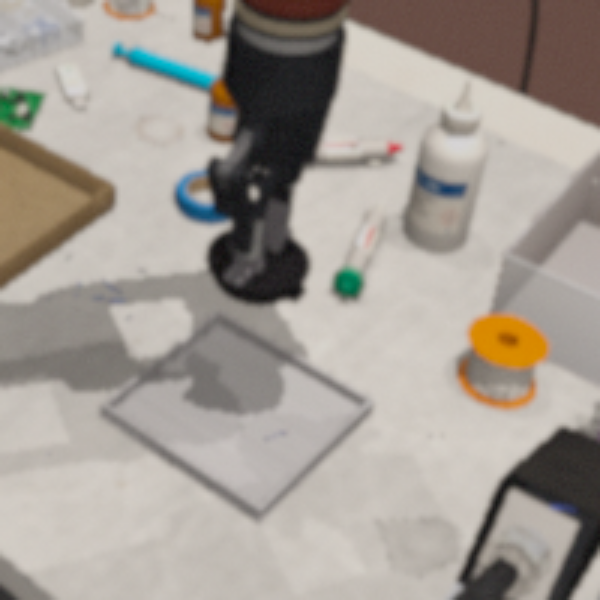

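```bash
python3 -c "
from h import *
p=read_camera('wrist')
a=ray(p,(247,81),.016);b=ray(p,(422,98),.016); print(a,b,np.linalg.norm(a-b))
d=(b-a)/np.linalg.norm(b-a); n=np.array([d[1],-d[0],0]); 
for q in(n,-n): print((a+b)/2+.075*q)
avg(2)
"
```

```text
[ 0.42582245 -0.138668    0.016     ] [ 0.57196894 -0.13405158  0.016     ] 0.14621937763767837
[ 0.50126359 -0.2113224   0.016     ]
[ 0.49652781 -0.06139718  0.016     ]
mean w 0.4029 F [-0.27 -0.22 -1.41] T [ 0.013  0.017 -0.01 ] pos [ 0.4969 -0.2128  0.1921] yaw 7.06 sd w 0.0014
```

Emit:
{"op": "play_rows", "data": {"xyz": [[0.04, 0, 0.2], [0, 0, 0.45], [0, 0, 0.6], [0, 0, 0.6], [0, 0, 0.6], [0, 0, 0.45], [0, 0, 0.25], [0, 0, 0.1]], "yaw": [0, 0, 0, 0, 0, 0, 0, 0]}}

```text
time: 22.02
tool_pos: [0.4968, -0.2119, 0.0595]
tcp_rot: [0.998, 0.061, -0.002, -0.001]
contact_force: [0.4, 1.0, -0.9]
gripper_width: 0.399
```

Emit:
{"op": "play_rows", "data": {"xyz": [[0, 0, 0.04], [0, 0, 0.04], [0, 0, 0], [0, 0, 0]], "yaw": [0, 0, 0, 0]}}

```text
time: 22.35
tool_pos: [0.4995, -0.2135, 0.0602]
tcp_rot: [0.998, 0.061, 0.001, 0.001]
contact_force: [-0.1, -0.2, -1.2]
gripper_width: 0.398
```

```bash
python3 q.py
```

```text
Tz [-0.028 -0.056]
t 22.4 pos [ 0.4994 -0.2134  0.0602] yaw 7.02 zax [ 0.0022 -0.0012 -1.    ] q6 -0.656 F [-0.07  0.67 -0.61] T [-0.006  0.021 -0.056] w 0.4028
```

Emit:
{"op": "play_rows", "data": {"xyz": [[0, 0, 0.04], [0, 0, 0.03], [0, 0, 0], [0, 0, 0]], "yaw": [0, 0, 0, 0]}}

```text
time: 22.73
tool_pos: [0.4983, -0.2128, 0.0561]
tcp_rot: [0.998, 0.061, -0.0, -0.0]
contact_force: [-1.1, -0.1, -1.5]
gripper_width: 0.405
```

```bash
python3 q.py
```

```text
Tz [-0.071  0.027]
t 22.78 pos [ 0.4984 -0.2128  0.0561] yaw 7.02 zax [-0.  0. -1.] q6 -0.656 F [ 0.2  -0.24 -1.76] T [0.016 0.058 0.027] w 0.4035
```

Emit:
{"op": "play_rows", "data": {"xyz": [[0, 0, 0.03], [0, 0, 0.03], [0, 0, 0.03], [0, 0, 0], [0, 0, 0]], "yaw": [0, 0, 0, 0, 0]}}

```text
time: 23.2
tool_pos: [0.4982, -0.2128, 0.0523]
tcp_rot: [0.998, 0.061, -0.0, -0.0]
contact_force: [0.5, -0.1, -1.3]
gripper_width: 0.4
```

```bash
python3 q.py
```

```text
Tz [-0.041  0.016]
t 23.25 pos [ 0.4983 -0.2128  0.0524] yaw 7.02 zax [-3.e-04  2.e-04 -1.e+00] q6 -0.656 F [-0.31  0.12 -0.71] T [-0.004 -0.003  0.016] w 0.3958
```

Emit:
{"op": "play_rows", "data": {"xyz": [[0, 0, 0.025], [0, 0, 0], [0, 0, 0]], "yaw": [0, 0, 0]}}

```text
time: 23.5
tool_pos: [0.4984, -0.2128, 0.0514]
tcp_rot: [0.998, 0.061, -0.0, -0.0]
contact_force: [-0.5, -0.8, -1.9]
gripper_width: 0.403
```

```bash
python3 q.py
```

```text
Tz [ 0.04 -0.08]
t 23.55 pos [ 0.4984 -0.2129  0.0515] yaw 7.03 zax [-0. -0. -1.] q6 -0.656 F [ 0.04 -0.5  -1.56] T [-0.031  0.043 -0.08 ] w 0.4005
```

Emit:
{"op": "play_rows", "data": {"xyz": [[0, 0, 0.02], [0, 0, 0], [0, 0, 0]], "yaw": [0, 0, 0]}}

```text
time: 23.8
tool_pos: [0.4984, -0.2128, 0.0506]
tcp_rot: [0.998, 0.061, -0.0, -0.0]
contact_force: [-0.1, 0.7, -1.4]
gripper_width: 0.401
```

```bash
python3 q.py
```

```text
Tz [0.006 0.015]
t 23.85 pos [ 0.4984 -0.2128  0.0507] yaw 7.03 zax [-1.e-04 -0.e+00 -1.e+00] q6 -0.656 F [-0.04  0.41 -1.99] T [ 0.039 -0.06   0.015] w 0.401
```

Emit:
{"op": "play_rows", "data": {"xyz": [[0, 0, 0.02], [0, 0, 0], [0, 0, 0]], "yaw": [0, 0, 0]}}

```text
time: 24.1
tool_pos: [0.4986, -0.213, 0.0502]
tcp_rot: [0.998, 0.061, 0.0, 0.0]
contact_force: [-0.3, 0.2, 0.3]
gripper_width: 0.405
```

```bash
python3 q.py
```

```text
Tz [-0.031 -0.005]
t 24.15 pos [ 0.4986 -0.213   0.0502] yaw 7.03 zax [ 2.e-04 -3.e-04 -1.e+00] q6 -0.656 F [-1.11  0.49  0.46] T [-0.041  0.191 -0.005] w 0.4011
```

Touched down, since Fz went from -1.5 to +0.4 N. I'll seat it a little more and then open in stages.

Emit:
{"op": "play_rows", "data": {"xyz": [[0, 0, 0.02], [0, 0, 0], [0, 0, 0]], "yaw": [0, 0, 0]}}

```text
time: 24.4
tool_pos: [0.4986, -0.2131, 0.0502]
tcp_rot: [0.998, 0.061, -0.0, 0.0]
contact_force: [-2.1, -0.1, 6.2]
gripper_width: 0.396
```

```bash
python3 q.py
```

```text
Tz [ 0.017 -0.018]
t 24.45 pos [ 0.4986 -0.2131  0.0501] yaw 7.03 zax [-2.e-04 -2.e-04 -1.e+00] q6 -0.656 F [-3.03 -0.18  5.71] T [ 0.144  0.475 -0.018] w 0.4024
```

Emit:
{"op": "play_rows", "data": {"xyz": [[0, 0, 0], [0, 0, 0], [0, 0, 0]], "yaw": [0, 0, 0], "hand": 0.48}}

```text
time: 24.7
tool_pos: [0.4987, -0.2131, 0.0492]
tcp_rot: [0.998, 0.061, 0.0, 0.0]
contact_force: [0.5, 0.4, 1.8]
gripper_width: 0.482
```

```bash
python3 q.py
```

```text
Tz [ 0.046 -0.048]
t 24.75 pos [ 0.4987 -0.213   0.0492] yaw 7.02 zax [ 6.e-04 -4.e-04 -1.e+00] q6 -0.656 F [-0.11 -0.25  0.81] T [-0.034 -0.007 -0.048] w 0.4813
```

Emit:
{"op": "play_rows", "data": {"xyz": [[0, 0, 0], [0, 0, 0], [0, 0, 0], [0, 0, 0], [0, 0, 0]], "yaw": [0, 0, 0, 0, 0], "hand": 0.7}}

```text
time: 25.17
tool_pos: [0.4984, -0.2128, 0.049]
tcp_rot: [0.998, 0.061, -0.0, -0.0]
contact_force: [-0.3, -0.9, 0.6]
gripper_width: 0.703
```

```bash
python3 q.py; python3 -c "
from h import *
p=read_camera('wrist'); cv2.imwrite('pics/w11.png',p['image'][:,:,::-1])
p=read_camera('scene'); im=p['image'][150:350,330:530];cv2.imwrite('pics/s11.png',cv2.resize(im[:,:,::-1],None,fx=3,fy=3))"
```

```text
Tz [ 0.009 -0.021]
t 25.22 pos [ 0.4984 -0.2128  0.0491] yaw 7.03 zax [-0.  0. -1.] q6 -0.656 F [ 0.   -0.59 -0.02] T [ 0.031  0.007 -0.021] w 0.6981
```

View pics/w11.png

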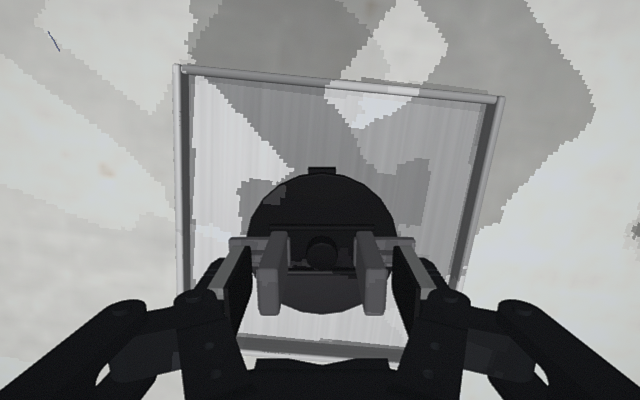

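View pics/s11.png

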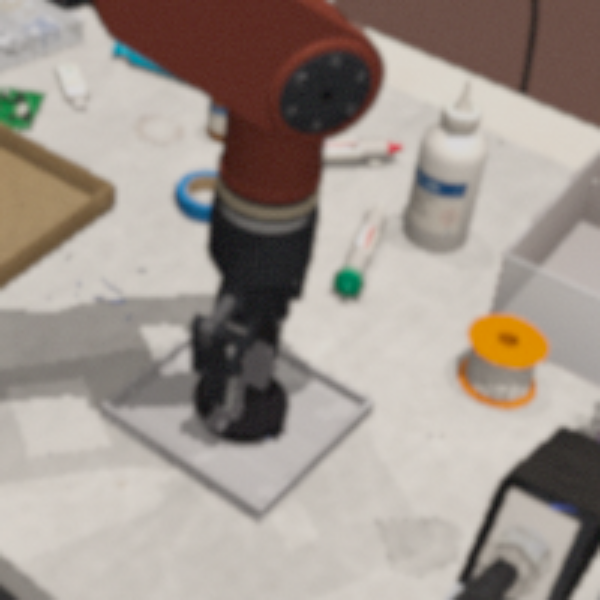

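The cap stands flat in the middle of the tray, with its ears sprung out and the pads clear at about (235,290) and (410,290). I'll retreat straight up.

Emit:
{"op": "play_rows", "data": {"xyz": [[0, 0, -0.1], [0, 0, -0.3], [0, 0, -0.5], [0, 0, -0.6], [0, 0, -0.6], [0, 0, -0.6], [0, 0, -0.6], [0, 0, -0.5]], "yaw": [0, 0, 0, 0, 0, 0, 0, 0]}}

```text
time: 25.98
tool_pos: [0.4991, -0.2132, 0.2045]
tcp_rot: [0.998, 0.061, 0.001, 0.001]
contact_force: [1.0, -0.1, -0.4]
gripper_width: 0.701
```

Emit:
{"op": "play_rows", "data": {"xyz": [[0, -0.4, 0], [0, -0.7, 0], [0, -0.7, 0], [0, -0.7, 0], [0, -0.4, 0], [0, 0, 0], [0, 0, 0], [0, 0, 0]], "yaw": [0, 0, 0, 0, 0, 0, 0, 0]}}

```text
time: 26.65
tool_pos: [0.4842, -0.0979, 0.2012]
tcp_rot: [0.998, 0.061, 0.0, 0.0]
contact_force: [0.2, 0.7, -0.4]
gripper_width: 0.695
```

```bash
python3 -c "
from h import *
brief()
p=read_camera('scene'); cv2.imwrite('pics/s12.png',p['image'][:,:,::-1])
for n,z in (('cap',.004),('jar',0),('relay',0),('tape_blue',0)):
    for r in place_of(n,p)[:2]: print('scene',n,r['score'],ray(p,r['pixel'],z).round(4))
p=read_camera('top'); cv2.imwrite('pics/t12.png',p['image'][:,:,::-1])
for n,z in (('cap',.004),('jar',0),('relay',0),('tape_blue',0)):
    for r in place_of(n,p)[:2]: print('top',n,r['score'],ray(p,r['pixel'],z).round(4))
W=cloud(p); m=(abs(W[...,0]-.498)<.05)&(abs(W[...,1]+.213)<.05); z=W[m][:,2]; print(np.histogram(z,14,range=(0,.07)))
"
```

```text
t 26.65 pos [ 0.4842 -0.0979  0.2012] yaw 7.05 zax [ 2.e-04 -6.e-04 -1.e+00] q6 -0.464 F [ 0.2   0.75 -0.37] T [-0.004 -0.023 -0.015] w 0.6951
scene cap 0.61 [ 0.5005 -0.2107  0.004 ]
scene jar 0.51 [0.6569 0.4818 0.    ]
scene relay 0.54 [0.3419 0.3048 0.    ]
scene tape_blue 0.7 [ 0.6937 -0.0256  0.    ]
top cap 0.78 [ 0.5057 -0.2219  0.004 ]
top cap 0.74 [0.3462 0.3178 0.004 ]
top jar 0.67 [0.6594 0.4682 0.    ]
top tape_blue 0.62 [ 0.682 -0.025  0.   ]
(array([18, 21,  2, 10, 89, 90, 26, 14,  4,  1,  8,  5, 20, 12]), array([0.   , 0.005, 0.01 , 0.015, 0.02 , 0.025, 0.03 , 0.035, 0.04 ,
       0.045, 0.05 , 0.055, 0.06 , 0.065, 0.07 ]))
```

View pics/s12.png

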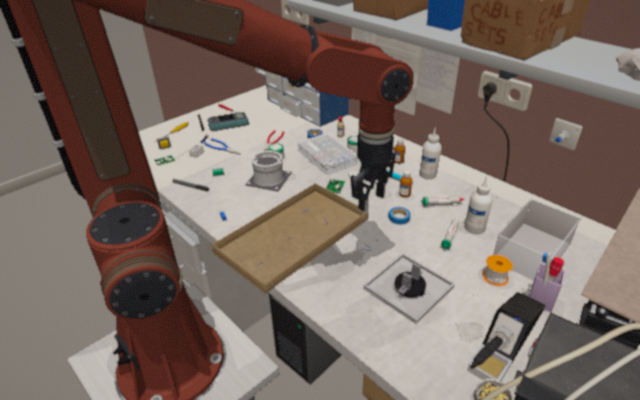

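View pics/t12.png

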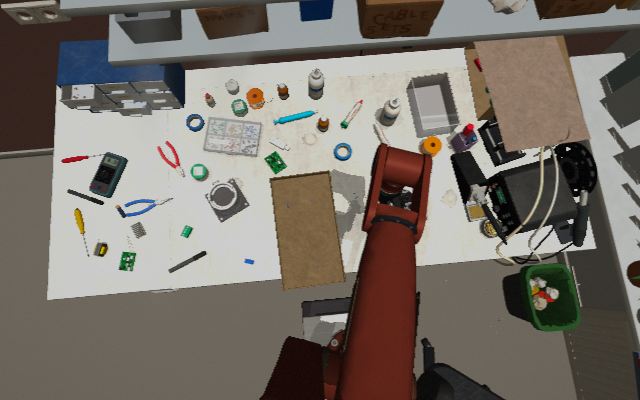

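The scene view shows the cap upright in the tray at (409,285) and the canister open at (268,168). The jar, relay and tape are at their original pixels, and the arm is clear of everything.

```bash
python3 -c "
from h import *
print(job.close_job())"
```

```text
the job is handed in; nothing more can be done
None
```

The cap is off the canister and standing upright and flat near the middle of the tray floor. I handed the job in at about 27 s of the 72 s allowed, and it reported no verdict.

- **Unlocking:** I squeezed the ears in small steps to about 36 mm over both. I estimate the grip at 15–20 N, but only from the opening lag and the pictures, because the finger force is not measured. The cap turned about 70° anticlockwise, nearly free, until it met its stop.
- **At the stop:** the moment read about 0.2 N m on first contact. My next step had already been issued and took it to 0.56 N m. That is higher than I meant but under the 0.7 limit, and I backed off 2° before lifting.
- **Lifting and placing:** the lift showed up to about 4 N in the first few millimetres, then only the cap's weight. I set it down with at most about 6 N and opened the gripper in stages.
- **Last checks:** the final scene picture shows the cap upright in the tray, the canister open and the gripper clear.
    - **Bystanders:** the jar, relay and tape look unmoved in the final pictures. The network estimates agree to within about 15 mm, its usual scatter here.
    - **Checks that disagreed:** the network's two estimates of the cap's final position differ by about 12 mm. The top view also reported a false "cap" at the relay and missed the relay itself. The arm hid the tray in that view, so its depth check there shows nothing about the cap.

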